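Stand a crate divider in the draining rack and close its keeper

TASK

Stand the washed divider panel that lies flat on the rack's loading ledge on edge in the rack's empty front slot, fully down in the slot and leaning back on the posts like the two behind it. Then swing the keeper bar fully closed across its front, and leave the two stored dividers and the bottles where they are.

Things in the scene. Friction and masses are not known exactly. Their poses are not given: they have to be found in the camera images.
- rack: Fixed grey metal draining rack, 225 mm long, 175 mm wide, 190 mm tall. Origin: on the table under the front slot. x = loading direction (ledge towards posts), y across, z up. Level loading ledge, its top 85 mm above the table, from x = -138 to -8 mm, 100 mm wide. Foot plate 4 mm thick; two 6 mm cheeks at y = -44 and +44 mm carry it from x = -60 mm on.
- fork_opening (a point): Middle of the opening in the near end of the ledge, at ledge top height (rack x = -103 mm, y = 0). From x = -138 to -68 mm the ledge is only two fork arms (12 mm wide, 10 mm thick, centred at y = -44 and +44 mm); the 76 mm gap between them is free below, so that a panel on the ledge can be reached from underneath.
- slot_mouth (a point): Middle of the empty front slot's mouth, at ledge top height (85 mm above the table; rack x = -1 mm, y = 0). The slot runs along rack y, from x = -8 to +6 mm at this height; its floor is 14 mm lower.
- post_foot (a point): Middle between the two posts of the first row, on their front faces at ledge height (rack x = +6 mm). Posts: 12 mm wide, 6 mm thick, at y = -40 and +40 mm, tops about 105 mm above the ledge, leaning back 12 degrees (tops towards rack +x). Two more rows 22 and 44 mm behind form the second and third slot.
- panel: The loose divider panel to be stood up: beige plastic grille, square 130 x 130 mm, 8 mm thick, 0.14 kg, solid to the touch. Origin: centre of its underside as it lies flat; x and y along its edges, z out of its upper face. It starts flat on the ledge, short of the posts, its near edge over the fork opening, x roughly along the rack's x.
- panel_mid (a point): Centre of the panel, at half its thickness. When the panel is fully down in the front slot and leans on the posts it is about 135 mm above the table, at rack x = 10 to 13 mm.
- stored_a: Divider like the panel, already standing in the second slot; not to be disturbed. Origin: centre of its face towards the ledge.
- stored_b: Divider like the panel, already standing in the third slot; not to be disturbed. Origin as stored_a.
- keeper (a joint): Angle of the keeper, a level dark steel bar turning about an upright post beside the rack (rack y = -100 mm). 0: the bar points along the rack's -x (open); negative: farther outward; 1.57 (its stop): closed, across the front of the slot, along the rack's +y. Seen from above it closes clockwise. It stays where it is left. Bar 6 mm thick, 16 mm high, its middle 160 mm above the table.
- keeper_pivot (a point): On the keeper's axis, at the bar's mid-height (160 mm above the table).
- keeper_tip (a point): Free end of the keeper bar, 138 mm from its axis, with a 12 mm round end pin reaching 6 mm above the bar.
- bottle_a: Dark spawn bottle with brown cap, 84 mm wide, 160 mm tall, standing; origin at the centre of its base. Bystander.
- bottle_b: Another such bottle. Bystander.
Mind the look-alikes: they are no part of the job. Leave any orange or yellow look-alike of the panel alone.

How it is judged (in metres and radians):
On the way, in this order (a step that is already met when the one before it is completed fails the run):
1. the panel stands on edge, fully down in the front slot, with the keeper still open (x of panel_mid in the frame of rack between 0 and 0.022 m and z of panel_mid in the frame of rack between 0.128 and 0.1415 m and y of panel_mid in the frame of rack between -0.03 and 0.03 m and angle between the z axis of panel and the x axis of rack, either way round below 0.38 rad and value of joint keeper below 0.8 rad), for 0.3 s.
2. the keeper is closed across it (value of joint keeper above 1.45 rad), for 0.2 s.
At the end, for the whole second after the job is handed in: Panel at rest on edge in the front slot: centre at rack x 0 to 22 mm, 128 to 141.5 mm above the table, within 30 mm of the rack's middle across; its face normal within 0.38 rad of rack x (it leans about 0.21). Keeper beyond 1.45 rad (x of panel_mid in the frame of rack between 0 and 0.022 m and z of panel_mid in the frame of rack between 0.128 and 0.1415 m and y of panel_mid in the frame of rack between -0.03 and 0.03 m and angle between the z axis of panel and the x axis of rack, either way round below 0.38 rad and value of joint keeper above 1.45 rad and linear speed of panel below 0.02 m/s); the robot touches nothing.
It fails at once if a stored divider is shifted by more than 12 mm (distance of any of stored_a, stored_b from where it was at the start of the episode above 0.012 m).
It fails at once if a bottle is moved by more than 20 mm (distance of any of bottle_a, bottle_b from where it was at the start of the episode above 0.02 m).
It fails at once if the panel falls off the rack (height (world z) of panel_mid below 0.06 m).
It also fails if it takes over 48 s, if anything falls off the work surface, if the arm or the gripper's body presses on something with over 40 N, if the wrist force passes 120 N, or if a joint passes its speed limit or range.

ROBOT

A 6-joint arm with a two-finger parallel gripper is mounted at the origin on the work surface. World frame = base frame: x ahead of the robot, y to its left, z up, the work surface at z = 0. Lengths are in mm, angles in rad, forces in N, time in s.
With the tool pointing down it reaches from about 425 to 925 mm from the base axis. Payload 12.5 kg.
Tool frame: the origin (TCP) lies at the very end of the fingers, on their centre line; the grasp point (between the pads) lies 19 mm behind it; z points along the fingers, y is the line along which they close (so a half turn about z gives the same grasp; the last joint's range is limited). The gripper opens to 85 mm and grips with 20 to 120 N. Pads are 22 mm wide; open, the fingers measure 114 mm over their backs; the gripper's body (76 mm by 85 mm) begins 54 mm behind the grasp point. The pads swing forward as they close: fully open they stand 13 mm farther back than shut.
Start: joints at [1.14, 0.491, 1.559, -0, 1.092, -0.106], TCP at [199.434, 592.347, 200.427] pointing down, gripper open.
Joint ranges: [-3.1, 3.1], [-0.84, 2.19], [0.05, 2.79], [-1.13, 4.28], [0.06, 2.93], [-2.69, 2.69]. Speed limits (rad/s): [2.22, 2.22, 2.79, 3.14, 3.14, 3.14].

INTERFACE

Orientations are given as a unit quaternion [w, x, y, z].
In Python, from cell import read_state, optics, sign_off, finder gives the robot as it stands. The module is installed in compiled form; this text tells all that it offers.
- The arm moves only by the shell command python3 -m crank 'ROWS' [OPENING] [FORCE]. ROWS is text: rows parted by semicolons, each of 6 numbers parted by spaces: the shift along the world's x, y, z each as a share of 200 mm, from -1 to 1, then the turn, a rotation vector about the world's x, y, z each as a share of 60 degrees, from -1 to 1. A call has 1 to 20 rows; each row is the pose to reach, as a shift and turn from the pose commanded when the call began; what a row does not reach only later rows make up. A row lasts 1/10 s, in which the tool goes at most 50 mm and 8.59 degrees, less where a joint would pass 70% of its speed; a pose out of reach is approached as far as the arm can. A call with a number of a shift or a turn outside -1 to 1 is refused whole. A call with a gripper value outside its range is refused whole. OPENING is the opening, from -1 (shut) to 1 (fully open), set as the call begins (- or left out, the last holds). The fingers move at their own pace and stop on an object; FORCE is the grip in N (left out, the last holds). Time passes only in rows, so rows that repeat a pose let the fingers close. It gives the time, the measured TCP pose, the force, the opening and the grip force at its end, in the units of the state.
- read_state(): the state, without advancing time (a new reading comes with each control period).
- optics.camera(name): name is "side" or "top" or "wrist"; returns a dict with "image" (480x640x3 uint8, blue, green, red), "vertical_fov" (degrees; the focal length in pixels is half the picture's height over the tangent of half this angle, whatever the lens; pixels are square), "cx", "cy" (the principal point, pixels), "eye" and "rotation" of the camera in the world; the wrist camera has in their place "tool_from_camera" (4x4, takes a point from camera to tool coordinates, whose origin is the TCP and whose axes are the flange's). Camera axes: x right, y down, z forward; pixel columns grow to the right and rows downward; lengths in mm; the calibration is good to about 2 mm. A picture is of the moment at which its call begins: read the wrist's pose just before it. There is no depth.
- sign_off(): hands the job in; it is judged then, once.
Trained networks look in a picture, given as the dict that the camera call returned (one of the last four; its "shot" number tells which), for a name from the list of things; names that differ only in an ending like _2 or _b are one class to them, and where a whole thing is asked for, a point or a joint stands for the part that bears it (a point fixed in the world has none). Each returns a list of dicts, best first, with "score" (0 to 1); they miss things now and then, are a little off and sometimes report something else, mostly with a low value. They report only what shows in the picture. A call takes as long as a camera call. They do not tell look-alikes from the thing itself.
- finder.find_in(target, picture): "rect" ([centre column, centre row, width, height] in pixels, round what is visible of it).
The state is a dict: "t": time; "qpos": joint angles; "qd": joint speeds; "tau": joint torques, N m; "tool_pos": TCP position; "tcp_rot": TCP orientation; "wrist_force": force on the tool from outside, world axes, zero at the start; "moment": the same for the moment, N m; "gripper_width": opening from 0.0 (shut) to 1.0 (fully open); "gripper_force": force on a finger pad.
Only numpy, scipy, OpenCV 4.12 (cv2) and the standard library are available. Lean on these libraries where they do the work, as an engineer would, in place of code of your own. Each camera call takes 0.05 s, during which the arm holds its last target. There are 200 camera calls.

## Working session

There is one attempt and no reset: what is moved stays moved. The work goes in short steps, Python scripts to look and compute and a shell command to move; the robot and the scene stay as the last step left them, time stands still between calls to the robot, and variables do not carry over. Pictures are saved under pics/ and viewed, at most 10 in all, crops included, and the job is handed in when it is done.

```bash
mkdir -p pics; cat > h.py <<'E'
import numpy as np, cv2
from scipy.spatial.transform import Rotation as R
from cell import read_state, optics, finder
def K(p):
    f=240/np.tan(np.radians(p["vertical_fov"])/2); return f,p["cx"],p["cy"]
def ray(p,u,v,st=None):
    f,cx,cy=K(p); d=np.array([(u-cx)/f,(v-cy)/f,1.])
    if "eye" in p: e=np.array(p["eye"]);M=np.array(p["rotation"])
    else:
        q=st["tcp_rot"];Rt=R.from_quat([q[1],q[2],q[3],q[0]]).as_matrix();T=np.array(p["tool_from_camera"])
        e=np.array(st["tool_pos"])+Rt@T[:3,3];M=Rt@T[:3,:3]
    d=M@d; return e,d/np.linalg.norm(d)
def atz(p,u,v,z,st=None):
    e,d=ray(p,u,v,st); return e+d*(z-e[2])/d[2]
def proj(p,X,st=None):
    f,cx,cy=K(p)
    if "eye" in p: e=np.array(p["eye"]);M=np.array(p["rotation"])
    else:
        q=st["tcp_rot"];Rt=R.from_quat([q[1],q[2],q[3],q[0]]).as_matrix();T=np.array(p["tool_from_camera"])
        e=np.array(st["tool_pos"])+Rt@T[:3,3];M=Rt@T[:3,:3]
    c=(np.atleast_2d(X)-e)@M; return c[:,:2]/c[:,2:]*f+[cx,cy]
def tri(rs):
    A=np.zeros((3,3));b=np.zeros(3)
    for e,d in rs:
        P=np.eye(3)-np.outer(d,d);A+=P;b+=P@e
    return np.linalg.solve(A,b)
E
python3 - <<'E'
from h import *
for n in ("side","top"):
    p=optics.camera(n); cv2.imwrite(f"pics/{n}0.png",p["image"]); print(n,p.get("eye"),p["vertical_fov"],p["cx"],p["cy"],np.round(p["rotation"],3).tolist())
    for t in ("rack","fork_opening","slot_mouth","post_foot","panel","panel_mid","stored_a","keeper","keeper_pivot","keeper_tip","bottle_a"):
        print(t,[(np.round(r["rect"]).tolist(),round(r["score"],2)) for r in finder.find_in(t,p)[:3]])
print(read_state())
E
```

```text
side [ 319.4564208  -529.40437909  936.66925649] 42.60377033973377 325.3688572396547 238.15097140181734 [-0.343, 0.923, -0.166, 0.057]
rack [([325.0, 274.0, 141.0, 131.0], 0.88)]
fork_opening [([327.0, 275.0, 139.0, 134.0], 0.82)]
slot_mouth [([324.0, 276.0, 138.0, 132.0], 0.97)]
post_foot [([325.0, 275.0, 142.0, 132.0], 0.77), ([232.0, 183.0, 45.0, 77.0], 0.38)]
panel [([314.0, 438.0, 112.0, 83.0], 0.97), ([188.0, 287.0, 95.0, 84.0], 0.91), ([306.0, 313.0, 102.0, 89.0], 0.89)]
panel_mid [([306.0, 315.0, 104.0, 92.0], 0.93), ([447.0, 340.0, 103.0, 86.0], 0.83), ([313.0, 439.0, 115.0, 82.0], 0.74)]
stored_a [([281.0, 236.0, 81.0, 76.0], 0.88), ([277.0, 223.0, 74.0, 71.0], 0.86)]
keeper [([370.0, 254.0, 56.0, 68.0], 0.95)]
keeper_pivot [([326.0, 277.0, 146.0, 131.0], 0.8)]
keeper_tip [([370.0, 254.0, 50.0, 67.0], 0.83)]
bottle_a [([323.0, 153.0, 42.0, 78.0], 0.7), ([231.0, 185.0, 41.0, 81.0], 0.67)]
top [ 371.27348572  127.44853238 1022.21713081] 51.64214848959244 313.1799001321761 231.8288446442156 [-0.065, 0.712, -0.696, 0.073]
rack []
fork_opening [([338.0, 248.0, 118.0, 105.0], 0.6
[... 591 characters left out ...]
, 57.0], 0.9)]
{'t': 1.2, 'qpos': array([ 1.14041573e+00,  4.90901051e-01,  1.55888609e+00,  1.33319948e-05,
        1.09170280e+00, -1.05601761e-01]), 'qd': array([ 0.00062827,  0.00046081, -0.00277259,  0.00074456,  0.00056943,
        0.00110571]), 'tau': array([-2.93104327e-03, -6.18266773e+01, -2.61843431e+01, -2.16679346e-04,
        5.34109276e-04,  3.56295993e-05]), 'tool_pos': array([199.42393952, 592.35703286, 200.43108614]), 'tcp_rot': array([7.89332362e-06, 1.61679682e-01, 9.86843289e-01, 5.10856639e-05]), 'wrist_force': array([-0.37616398,  0.04492265, -0.9103451 ]), 'moment': array([0.00045201, 0.03375638, 0.00986415]), 'gripper_force': 0.0, 'gripper_width': 0.9995105961568282}
```

```bash
sed -i 's/M=np.array(p\["rotation"\])/M=Mq(p["rotation"])/' h.py; cat >> h.py <<'E'
def Mq(q): return R.from_quat([q[1],q[2],q[3],q[0]]).as_matrix()
E
python3 - <<'E'
import cv2
a=cv2.imread('pics/side0.png')[100:400,150:550]; cv2.imwrite('pics/side0c.png',cv2.resize(a,None,fx=2,fy=2,interpolation=2))
b=cv2.imread('pics/top0.png')[100:400,150:550]; cv2.imwrite('pics/top0c.png',cv2.resize(b,None,fx=2,fy=2,interpolation=2))
E
```

```text
(no output)
```

View pics/side0c.png

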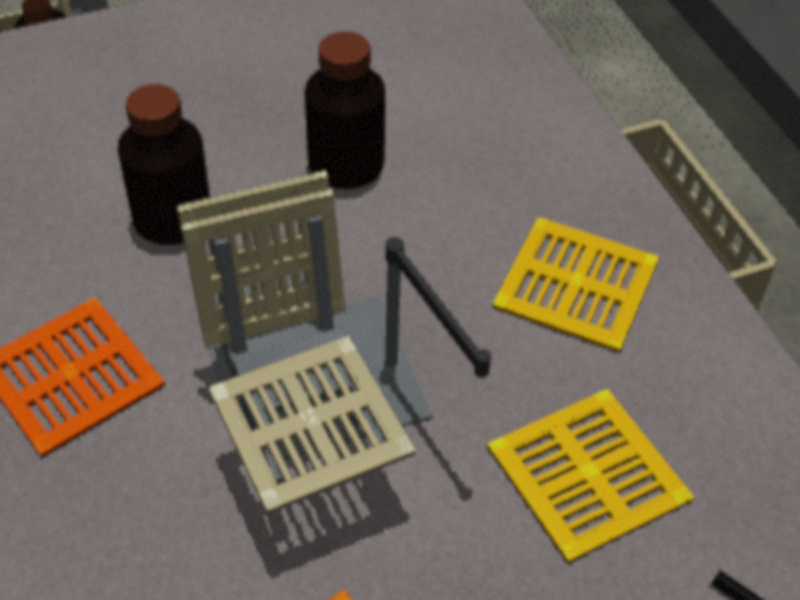

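View pics/top0c.png

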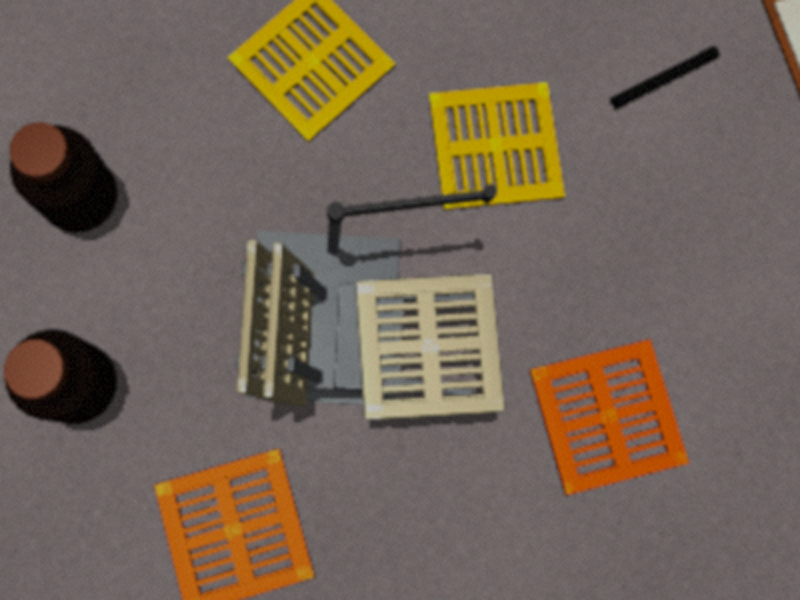

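The pictures show the beige panel on the ledge (top ≈ (364,273), side ≈ (307,312)). The keeper is open, with its pivot at top (318,205) and tip at (395,196). The stored dividers and bottles lie beyond, on the post side.

```bash
cat > m.py <<'E'
from h import *
ps=optics.camera("side"); pt=optics.camera("top")
c=lambda x,y:(150+x/2,100+y/2)
S=dict(farL=(215,388),farR=(347,340),nearR=(413,450),nearL=(268,503),pivot=(394,245),tip=(483,362))
T=dict(farL=(366,417),farR=(358,280),nearR=(490,276),nearL=(502,410),pivot=(336,211),tip=(490,191))
P={}
for k in S:
    r=[ray(ps,*c(*S[k])),ray(pt,*c(*T[k]))]; X=tri(r); P[k]=X
    print(k,X.round(1),[round(float(np.linalg.norm(np.cross(d,X-e))),1) for e,d in r])
m=sum(P[k] for k in("farL","farR","nearR","nearL"))/4;print("mid",m.round(1))
u=P["farL"]+P["farR"]-P["nearL"]-P["nearR"];print("panel yaw",np.degrees(np.arctan2(u[1],u[0])))
for k in P:
  if k not in("pivot","tip"): print(k,atz(pt,*c(*T[k]),93).round(1),atz(ps,*c(*S[k]),93).round(1))
d=P["tip"]-P["pivot"];print("keeper yaw",np.degrees(np.arctan2(d[1],d[0])),np.linalg.norm(d))
# baseplate corners in top crop, stored outer
for q in((260,232),(400,241),(398,300)): print("plate",atz(pt,*c(*q),4).round(1))
for q in((337,285),(334,388)): print("ledge edge",atz(pt,*c(*q),85).round(1))
for q in((300,268),(297,362),(322,300),(320,380),): print("?",atz(pt,*c(*q),190).round(1))
for q in((222,240),(316,217)): print("posttop side",atz(ps,*c(*q),190).round(1))
for n,q in(("b1",(40,150)),("b2",(36,368))): print(n,atz(pt,*c(*q),160).round(1))
E
python3 m.py
```

```text
farL [413.3  79.1  91.3] [0.9, 0.9]
farR [538.9  88.8  90.4] [2.8, 2.8]
nearR [547.3 -37.2  93.5] [0.7, 0.7]
nearL [421.4 -46.1  99.1] [0.2, 0.2]
pivot [588.3 112.3 168.9] [0.8, 0.8]
tip [609.5 -24.8 167.5] [1.7, 1.7]
mid [480.2  21.2  93.6]
panel yaw 93.76928939544527
farL [412.4  79.3  93. ] [414.1  77.8  93. ]
farR [541.3  88.6  93. ] [535.3  86.8  93. ]
nearR [548.1 -37.4  93. ] [546.7 -37.   93. ]
nearL [421.5 -47.2  93. ] [422.4 -42.6  93. ]
keeper yaw -81.19388835688929 138.73961750650238
plate [606.5 188.8   4. ]
plate [600.3  41.3   4. ]
plate [537.4  43.    4. ]
ledge edge [537.4 108.4  85. ]
ledge edge [439.  109.3  85. ]
? [532.8 142.4 190. ]
? [452.4 142.8 190. ]
? [505.5 123.  190. ]
? [437.8 123.2 190. ]
posttop side [449.8 149.4 190. ]
posttop side [530.7 146.8 190. ]
b1 [641.6 380.5 160. ]
b2 [445.1 368.8 160. ]
```

```bash
python3 -m crank '0 0 0.5 0 0 0.1;0 0 0.75 0 0 0.3;0.25 -0.25 0.75 0 0 0.37;0.5 -0.5 0.75 0 0 0.37;0.75 -0.75 0.75 0 0 0.37;1 -1 0.75 0 0 0.37;1 -1 0.75 0 0 0.37' 1; python3 -m crank '0 -0.25 0 0 0 0;0 -0.5 0 0 0 0;0 -0.75 0 0 0 0;0 -1 0 0 0 0;0 -1 0 0 0 0'; python3 -m crank '0 -0.25 0 0 0 0;0 -0.5 0 0 0 0;0 -0.75 0 0 0 0;0 -1 0 0 0 0;0 -1 0 0 0 0'; python3 -m crank '0.1 -0.25 0 0 0 0;0.2 -0.5 0 0.15 0 0;0.3 -0.75 0 0.3 0 0;0.4 -1 0 0.45 0 0;0.4 -1 0 0.6 0 0;0.4 -1 0 0.75 0 0;0.4 -1 0 0.75 0 0'; python3 -c "
from h import *
s=read_state();print(s['t'],s['qpos'].round(2));print(Mq(s['tcp_rot']).round(3))"
```

```text
t: 2.0
tool_pos: [369.8, 421.5, 348.9]
tcp_rot: [0.0, -0.031, 1.0, 0.0]
wrist_force: [0.1, 1.2, 0.1]
gripper_width: 0.998
gripper_force: 0.0
t: 2.5
tool_pos: [368.6, 219.0, 349.1]
tcp_rot: [0.001, -0.029, 1.0, -0.0]
wrist_force: [1.0, -0.4, -0.5]
gripper_width: 0.998
gripper_force: 0.0
t: 3.0
tool_pos: [369.0, 18.5, 348.7]
tcp_rot: [0.0, -0.028, 1.0, -0.0]
wrist_force: [0.6, -0.1, 0.1]
gripper_width: 1.004
gripper_force: 0.0
t: 3.7
tool_pos: [449.5, -178.3, 347.0]
tcp_rot: [0.011, -0.028, 0.922, 0.386]
wrist_force: [0.5, 1.1, -0.2]
gripper_width: 1.002
gripper_force: 0.0
3.7 [-0.82  0.39  1.57  0.52  1.79 -2.49]
[[-0.998 -0.06  -0.   ]
 [-0.042  0.7    0.713]
 [-0.042  0.711 -0.702]]
```

```bash
python3 -m crank '0 0 0 0 0.1 -0.1;0 0 0 0 0.2 -0.2;0 0 0 0 0.3 -0.3;0 0 0 0 0.4 -0.4;0 0 0 0 0.5 -0.5;0 0 0 0 0.6 -0.6;0 0 0 0 0.71 -0.7;0 0 0 0 0.71 -0.7';python3 -m crank '0 0 0 0 0.1 -0.1;0 0 0 0 0.2 -0.2;0 0 0 0 0.3 -0.3;0 0 0 0 0.4 -0.4;0 0 0 0 0.5 -0.5;0 0 0 0 0.6 -0.6;0 0 0 0 0.71 -0.7;0 0 0 0 0.71 -0.7';python3 -m crank '0 0 0 0 0.1 -0.1;0 0 0 0 0.2 -0.2;0 0 0 0 0.3 -0.3;0 0 0 0 0.4 -0.4;0 0 0 0 0.5 -0.5;0 0 0 0 0.6 -0.6;0 0 0 0 0.71 -0.7;0 0 0 0 0.71 -0.7'; python3 -m crank '0 0 0 0.14 0 0;0 0 0 0.28 0 0;0 0 0 0.42 0 0;0 0 0 0.56 0 0;0 0 0 0.7 0 0;0 0 0 0.76 0 0;0 0 0 0.76 0 0'; python3 -c "
from h import *
s=read_state();print(s['t'],s['qpos'].round(2));print(Mq(s['tcp_rot']).round(3))"
```

```text
t: 4.5
tool_pos: [449.4, -176.2, 348.3]
tcp_rot: [-0.185, 0.435, 0.814, 0.337]
wrist_force: [0.1, 0.3, 0.5]
gripper_width: 0.999
gripper_force: 0.0
t: 5.3
tool_pos: [449.2, -176.5, 348.4]
tcp_rot: [-0.33, 0.781, 0.49, 0.203]
wrist_force: [-0.0, -0.8, 1.0]
gripper_width: 0.997
gripper_force: 0.0
t: 6.1
tool_pos: [449.0, -176.7, 348.4]
tcp_rot: [-0.389, 0.92, 0.035, 0.015]
wrist_force: [0.4, -0.4, -0.0]
gripper_width: 1.0
gripper_force: 0.0
t: 6.8
tool_pos: [449.0, -176.9, 347.2]
tcp_rot: [0.716, -0.697, -0.026, -0.026]
wrist_force: [0.4, 1.0, -0.2]
gripper_width: 1.004
gripper_force: 0.0
6.8 [-0.9   0.68  1.64  0.88  2.2   0.52]
[[ 0.997  0.074 -0.   ]
 [-0.002  0.027  1.   ]
 [ 0.074 -0.997  0.027]]
```

```bash
cat > go.py <<'E'
import sys
from h import *
# target: x y z, tool z axis (3), tool y axis(3)
def step(pos,z,y):
    s=read_state();z=np.array(z,float);z/=np.linalg.norm(z);y=np.array(y,float);y-=z*(y@z);y/=np.linalg.norm(y)
    Rt=np.c_[np.cross(y,z),y,z];d=R.from_matrix(Rt@Mq(s['tcp_rot']).T).as_rotvec(degrees=True)/60
    print(((np.array(pos)-s['tool_pos'])/200).round(3),d.round(3))
if __name__=="__main__":
    a=list(map(float,sys.argv[1:]));step(a[:3],a[3:6],a[6:9])
E
python3 go.py 491 -140 200 -.066 .998 0 0 0 -1
```

```text
[ 0.21   0.185 -0.736] [-0.028  0.07   0.064]
```

```bash
python3 -m crank '0.07 0.06 -0.25 -0.028 0.07 0.064;0.14 0.12 -0.5 -0.028 0.07 0.064;0.21 0.185 -0.735 -0.028 0.07 0.064;0.21 0.185 -0.735 -0.028 0.07 0.064;0.21 0.185 -0.735 -0.028 0.07 0.064'
python3 - <<'E'
from h import *
s=read_state();print(s['qpos'].round(2),Mq(s['tcp_rot'])[:,2].round(3))
p=optics.camera("wrist");cv2.imwrite("pics/w1.png",p["image"]);print(p['vertical_fov'],np.round(p['tool_from_camera'],2))
import pickle;pickle.dump((s,p),open('w1.pkl','wb'))
for t in("panel","keeper","rack"):print(t,[(np.round(r["rect"]).tolist(),round(r["score"],2)) for r in finder.find_in(t,p)[:3]])
E
python3 go.py 491 -140 89 -.066 .998 0 0 0 -1
```

```text
t: 7.3
tool_pos: [490.9, -139.9, 202.2]
tcp_rot: [-0.705, 0.708, 0.024, -0.024]
wrist_force: [0.0, 0.6, 0.6]
gripper_width: 1.003
gripper_force: 0.0
[-0.79  0.9   1.63  0.81  2.02  0.43] [-0.068  0.998 -0.004]
58.67491462312211 [[   0.     -0.95   -0.3    77.33]
 [   1.      0.      0.      0.72]
 [  -0.     -0.3     0.95 -173.82]
 [   0.      0.      0.      1.  ]]
panel [([469.0, 307.0, 43.0, 50.0], 0.71), ([470.0, 216.0, 81.0, 192.0], 0.63)]
keeper [([384.0, 41.0, 53.0, 64.0], 0.75)]
rack [([462.0, 129.0, 258.0, 242.0], 0.62), ([383.0, 40.0, 51.0, 61.0], 0.57)]
[ 0.002  0.004 -0.573] [0.005 0.001 0.   ]
```

View pics/w1.png

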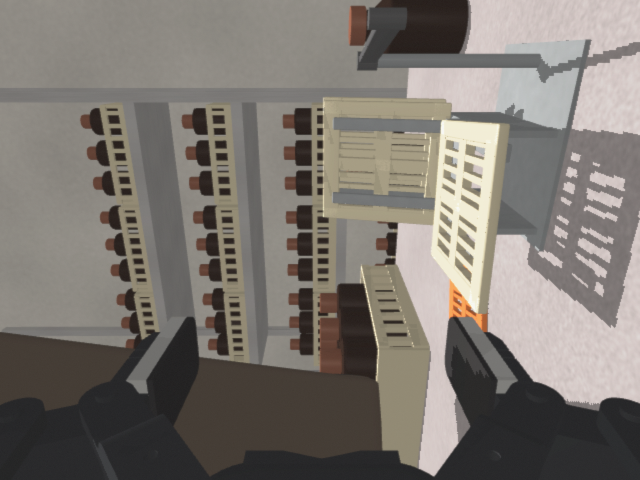

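The wrist view (image right is down) shows the panel with its near edge from (503,124) to (481,303), and the posts and stored dividers behind it. I'll check that edge against the earlier measurement.

```bash
python3 - <<'E'
from h import *
import pickle;s,p=pickle.load(open('w1.pkl','rb'))
for X in ([547.3,-37.2,89],[421.4,-44.5,89],[588.3,112,160],[609.5,-25,160]):print(proj(p,X,s).round(0))
for u,v in((503,124),(481,303)):
    e,d=ray(p,u,v,s);print([ (e+d*(y-e[1])/d[1]).round(1) for y in(-37,-45)])
# post edges & stored: post tops at z190
o=np.array([489,117,0]);th=np.radians(88.5);ex=np.array([np.cos(th),np.sin(th),0]);ey=np.array([-ex[1],ex[0],0])
for x,y,z in((6,40,85),(28.3,40,190),(6,-40,85),(28.3,-40,190)):print('post',x,y,proj(p,o+ex*x+ey*y+[0,0,z],s).round(0))
E
```

```text
[[502. 129.]]
[[479. 312.]]
[[366.  62.]]
[[391.  19.]]
[array([550.2, -37. ,  88.9]), array([551.1, -45. ,  92.3])]
[array([424.2, -37. ,  85.2]), array([428.8, -45. ,  88.7])]
post 6 40 [[431. 205.]]
post 28.3 40 [[331. 199.]]
post 6 -40 [[439. 128.]]
post 28.3 -40 [[331. 125.]]
```

```bash
python3 -m crank '0 0 -0.25 0 0 0;0 0 -0.45 0 0 0;0 0 -0.57 0 0 0;0 0.02 -0.57 0 0 0;0 0.2 -0.57 0 0 0;-0.01 0.35 -0.57 0 0 0;-0.03 0.5 -0.57 0 0 0;-0.03 0.61 -0.57 0 0 0;-0.03 0.61 -0.57 0 0 0;-0.03 0.61 -0.57 0 0 0'
python3 -m crank '0 0 0 0 0 0;0 0 0 0 0 0;0 0 0 0 0 0;0 0 0 0 0 0;0 0 0 0 0 0;0 0 0 0 0 0;0 0 0 0 0 0;0 0 0 0 0 0;0 0 0 0 0 0;0 0 0 0 0 0' -1 60
python3 -c "
from h import *
p=optics.camera('wrist');cv2.imwrite('pics/w2.png',p['image'][:, :])"
```

```text
t: 8.5
tool_pos: [485.2, -18.4, 89.2]
tcp_rot: [-0.705, 0.708, 0.024, -0.023]
wrist_force: [-0.0, -0.0, 0.9]
gripper_width: 1.002
gripper_force: 0.0
t: 9.5
tool_pos: [484.7, -18.0, 87.5]
tcp_rot: [-0.706, 0.708, 0.023, -0.024]
wrist_force: [-0.1, 0.7, -0.9]
gripper_width: -0.001
gripper_force: 0.0
```

View pics/w2.png

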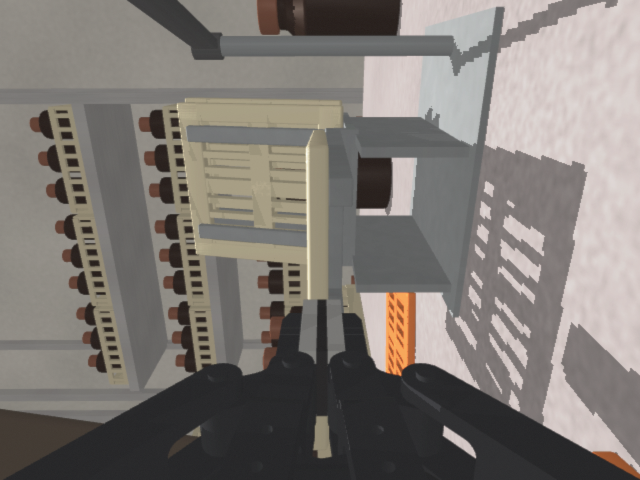

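```bash
python3 - <<'E'
from h import *
s=read_state();p=optics.camera("wrist")
for X in ([549,-37.2,93],[549,-37.2,85],[424,-44.5,93],[541,86,93],[539,86,85],[485,-42,93],[485,-18,89]):print(X,proj(p,X,s).round(0))
im=p['image']; print(s['t'])
t=optics.camera("top");cv2.imwrite("pics/t2.png",cv2.resize(t['image'][150:350,230:470],None,fx=3,fy=3,interpolation=2))
E
```

```text
[549, -37.2, 93] [[303. 149.]]
[549, -37.2, 85] [[326. 149.]]
[424, -44.5, 93] [[307. 441.]]
[541, 86, 93] [[311. 129.]]
[539, 86, 85] [[323. 132.]]
[485, -42, 93] [[305. 316.]]
[485, -18, 89] [[316. 288.]]
9.55
```

View pics/t2.png

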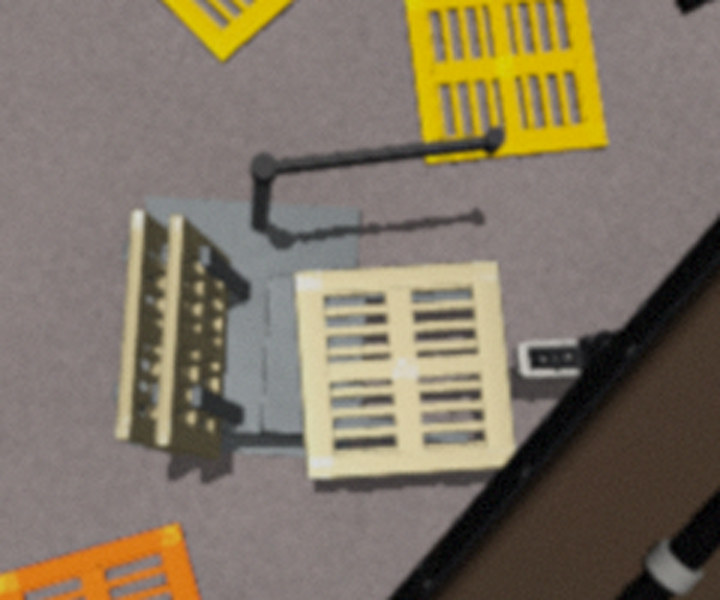

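```bash
python3 - <<'E'
from h import *
t=optics.camera("top")
for q in((518,360),(507,360),(513,467),(498,263),(297,272),(312,478)): print(q,atz(t,230+q[0]/3,150+q[1]/3,93).round(1))
E
```

```text
(518, 360) [487.  -51.2  93. ]
(507, 360) [486.9 -44.3  93. ]
(513, 467) [420.3 -47.2  93. ]
(498, 263) [548.8 -39.3  93. ]
(297, 272) [540.   88.6  93. ]
(312, 478) [410.9  77.4  93. ]
```

```bash
python3 - <<'E'
from h import *
s=optics.camera("side")
X=proj(s,[[485,-42,93],[485,-18,87.5]]).round(0);print(X)
u,v=X[0].astype(int);a=cv2.resize(s['image'][v-50:v+50,u-65:u+65],None,fx=6,fy=6,interpolation=2)
cv2.imwrite("pics/s2.png",a)
E
```

```text
[[322. 339.]
 [317. 329.]]
```

View pics/s2.png

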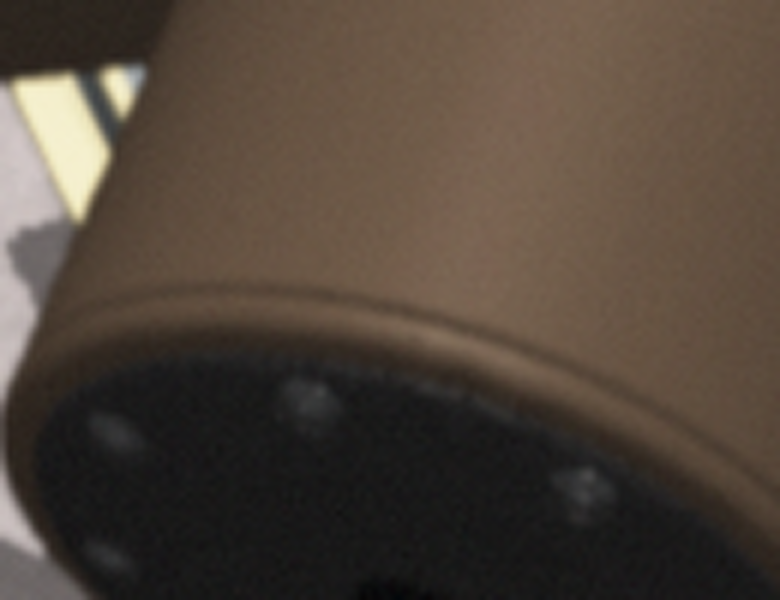

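The top view shows the shut finger tips at y≈-51, about 33 mm short of the reported TCP and 7 mm short of the panel edge. Nothing was gripped. I'll reopen, advance 33 mm and close.

```bash
python3 -m crank '0 0 0 0 0 0;0 0 0 0 0 0;0 0 0 0 0 0;0 0 0 0 0 0;0 0 0 0 0 0;0 0.04 0 0 0 0;0 0.08 0 0 0 0;0 0.12 0 0 0 0;0 0.165 0 0 0 0;0 0.165 0 0 0 0;0 0.165 0 0 0 0' 0.2
python3 -m crank '0 0 0 0 0 0;0 0 0 0 0 0;0 0 0 0 0 0;0 0 0 0 0 0;0 0 0 0 0 0;0 0 0 0 0 0;0 0 0 0 0 0;0 0 0 0 0 0' -1 60
python3 - <<'E'
from h import *
s=read_state();t=optics.camera("top");p=optics.camera("wrist")
a=cv2.resize(t['image'][200:320,330:490],(400,300),interpolation=2);b=cv2.resize(p['image'],(400,300))
cv2.imwrite("pics/c3.png",np.hstack([a,b]))
E
```

```text
t: 10.85
tool_pos: [484.7, 15.3, 87.5]
tcp_rot: [-0.706, 0.708, 0.023, -0.024]
wrist_force: [-0.0, 0.2, -0.0]
gripper_width: 0.599
gripper_force: 0.0
t: 11.65
tool_pos: [484.8, 14.6, 88.8]
tcp_rot: [0.707, -0.707, -0.023, 0.024]
wrist_force: [0.3, -2.3, 10.1]
gripper_width: 0.079
gripper_force: 62.1
```

View pics/c3.png

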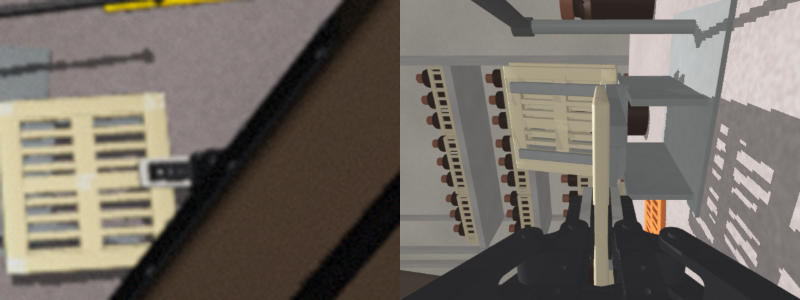

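```bash
python3 -m crank '0 0 0.1 0 0 0;0 0 0.25 0 0 0;0 0 0.5 0 0 0;0 0 0.75 0 0 0;0 0 1 0 0 0;0 0 1 0 0 0'
python3 - <<'E'
from h import *
t=optics.camera("top")
f=lambda q,z:atz(t,230+q[0]/3,150+q[1]/3,z)
for a,b,z in(((177,215),(163,443),199),((139,212),(123,437),199),((267,278),(265,435),85)):
    A,B=f(a,z),f(b,z);d=A-B;print(A.round(1),B.round(1),90+np.degrees(np.arctan2(d[1],d[0])))
s=read_state();print(s['qpos'].round(2))
E
python3 go.py 492 122 300 -.003 -.105 -.995 -.026 -1 0
```

```text
t: 12.35
tool_pos: [484.8, 14.9, 291.8]
tcp_rot: [-0.704, 0.709, 0.025, -0.022]
wrist_force: [0.1, -0.3, -2.5]
gripper_width: 0.073
gripper_force: 61.9
[551.9 161.5 199. ] [423.6 165.2 199. ] 88.32182651277307
[553.1 183.  199. ] [426.4 187.3 199. ] 88.06773187953027
[537.1 107.4  85. ] [437.2 106.8  85. ] 90.3583279203148
[-0.61  0.68  1.86  0.99  1.93  0.49]
[0.037 0.535 0.054] [-1.595 -0.03  -0.068]
```

```bash
python3 -m crank '0 0 0.05 -0.14 0 -0.01;0 0 0.1 -0.28 0 -0.02;0.01 0.07 0.1 -0.42 -0.01 -0.03;0.02 0.14 0.1 -0.56 -0.01 -0.03;0.03 0.21 0.1 -0.7 -0.01 -0.03;0.03 0.28 0.1 -0.8 -0.01 -0.03;0.03 0.28 0.1 -0.8 -0.01 -0.03;0.03 0.28 0.1 -0.8 -0.01 -0.03'
python3 go.py 492.5 122 300 -.003 -.105 -.995 -.03 -1 0
```

```text
t: 13.2
tool_pos: [490.4, 71.4, 306.5]
tcp_rot: [-0.358, 0.934, 0.004, -0.018]
wrist_force: [-0.5, -0.2, -1.5]
gripper_width: 0.08
gripper_force: 61.6
[ 0.01   0.253 -0.032] [-0.8   -0.024 -0.034]
```

```bash
python3 -m crank '0 0.05 0 -0.14 0 0;0 0.1 0 -0.28 -0.01 -0.01;0 0.15 0 -0.42 -0.01 -0.02;0 0.2 -0.03 -0.56 -0.02 -0.03;0.01 0.25 -0.03 -0.7 -0.025 -0.035;0.01 0.25 -0.03 -0.8 -0.025 -0.035;0.01 0.25 -0.03 -0.8 -0.025 -0.035;0.01 0.25 -0.03 -0.8 -0.025 -0.035'
python3 go.py 492.5 122 215 -.003 -.105 -.995 -.03 -1 0
python3 - <<'E'
from h import *
s=read_state();t=optics.camera("top");p=optics.camera("side");w=optics.camera("wrist");print(s['qpos'].round(2))
# predicted panel corners
Rt=Mq(s['tcp_rot']);P=[s['tool_pos']+Rt@np.array([x,0,z]) for x in(-65,65) for z in(-58,72)]
print(np.round(P,0).tolist());print(proj(p,P).round(0).tolist());print(proj(t,P).round(0).tolist())
a=p['image'][110:350,200:400];b=t['image'][150:390,200:400]
cv2.imwrite("pics/c4.png",cv2.resize(np.hstack([a,b]),None,fx=2,fy=2,interpolation=2));cv2.imwrite("pics/w4.png",w['image'])
E
```

```text
t: 14.0
tool_pos: [492.5, 120.8, 299.7]
tcp_rot: [0.052, 0.999, -0.015, -0.001]
wrist_force: [-1.2, -0.2, -1.7]
gripper_width: 0.075
gripper_force: 61.6
[-0.     0.006 -0.423] [-0.    -0.001  0.001]
[ 0.17  0.24  1.68 -0.11  1.24  1.81]
[[428.0, 129.0, 357.0], [427.0, 115.0, 228.0], [558.0, 125.0, 357.0], [557.0, 111.0, 228.0]]
[[240.0, 154.0], [251.0, 222.0], [327.0, 135.0], [330.0, 203.0]]
[[306.0, 287.0], [315.0, 295.0], [312.0, 194.0], [319.0, 215.0]]
```

View pics/c4.png

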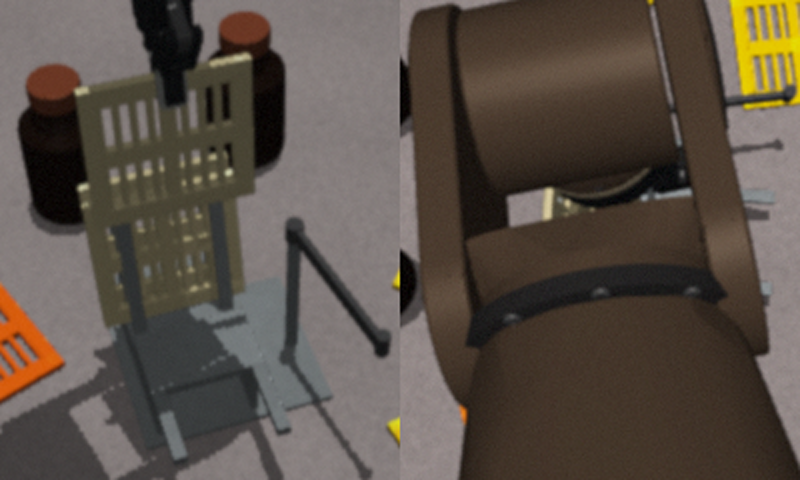

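The held panel shows in the side picture as predicted, its bottom edge at (243,222)–(326,205), rolled about 2° clockwise. I'll correct the roll and lower it.

```bash
python3 -m crank '0 0.005 -0.2 0 -0.03 0;0 0.005 -0.4 0 -0.03 0;0 0.005 -0.58 0 -0.03 0;0 0.005 -0.64 0 -0.03 0;0 0.005 -0.64 0 -0.03 0;0 0.005 -0.64 0 -0.03 0'
python3 - <<'E'
from h import *
s=read_state();w=optics.camera("wrist");p=optics.camera("side")
cv2.imwrite("pics/w5.png",w['image'])
Rt=Mq(s['tcp_rot']);P=[s['tool_pos']+Rt@np.array([x,0,72.]) for x in(-65,65)]
print(np.round(P,1).tolist(),proj(p,P).round(0).tolist(),proj(w,P,s).round(0).tolist())
o=np.array([489,117,0]);th=np.radians(88.3);ex=np.array([np.cos(th),np.sin(th),0]);ey=np.array([-ex[1],ex[0],0])
for n,x,y,z in(("slot front",-8,-44,85),("slot front",-8,44,85),("post",6,-40,85),("postR top",28,-40,190)):
  X=o+ex*x+ey*y+[0,0,z];print(n,X.round(1),proj(w,X,s).round(0),proj(p,X).round(0))
a=cv2.resize(p['image'][150:340,230:390],None,fx=2.5,fy=2.5,interpolation=2);b=cv2.resize(w['image'],(400,300));b=cv2.copyMakeBorder(b,0,175,0,0,0)
cv2.imwrite("pics/c5.png",np.hstack([a,b]))
E
```

```text
t: 14.75
tool_pos: [493.6, 121.7, 174.7]
tcp_rot: [0.053, 0.998, -0.017, 0.018]
wrist_force: [-0.5, 1.2, -1.3]
gripper_width: 0.081
gripper_force: 61.5
[[431.1, 116.1, 100.8], [561.0, 112.0, 105.6]] [[260.0, 271.0], [332.0, 251.0]] [[321.0, 336.0], [321.0, 128.0]]
slot front [532.7 107.7  85. ] [[326. 175.]] [[318. 264.]]
slot front [444.8 110.3  85. ] [[327. 305.]] [[270. 277.]]
post [529.2 121.8  85. ] [[304. 181.]] [[314. 259.]]
postR top [529.8 143.8 190. ] [[264. 219.]] [[308. 210.]]
```

View pics/c5.png

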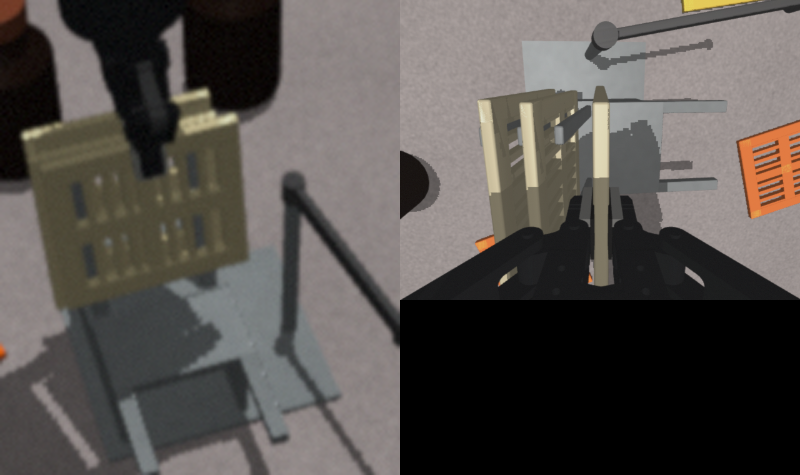

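```bash
python3 -m crank '0 0 -0.02 0 0 0;0 0 -0.04 0 0 0;0 0 -0.06 0 0 0;0 0 -0.08 0 0 0;0 0 -0.08 0 0 0;0 0 -0.08 0 0 0'; python3 -m crank '0 0 -0.02 0 0 0;0 0 -0.03 0 0 0;0 0 -0.04 0 0 0;0 0 -0.04 0 0 0;0 0 -0.04 0 0 0'
```

```text
t: 15.45
tool_pos: [492.8, 122.0, 157.4]
tcp_rot: [0.053, 0.998, -0.016, 0.017]
wrist_force: [0.5, 0.2, -1.7]
gripper_width: 0.081
gripper_force: 61.5
t: 15.95
tool_pos: [492.8, 122.0, 149.5]
tcp_rot: [0.053, 0.998, -0.016, 0.017]
wrist_force: [-0.1, 0.8, -2.8]
gripper_width: 0.079
gripper_force: 61.5
```

```bash
python3 -m crank '0 0 -0.01 0 0 0;0 0 -0.02 0 0 0;0 0 -0.02 0 0 0;0 0 -0.02 0 0 0'; python3 -m crank '0 0 -0.01 0 0 0;0 0 -0.02 0 0 0;0 0 -0.02 0 0 0;0 0 -0.02 0 0 0'
```

```text
t: 16.35
tool_pos: [493.0, 122.1, 145.7]
tcp_rot: [0.053, 0.998, -0.016, 0.017]
wrist_force: [0.5, 0.7, 2.6]
gripper_width: 0.08
gripper_force: 62.2
t: 16.75
tool_pos: [495.5, 122.7, 144.5]
tcp_rot: [0.052, 0.998, -0.016, 0.021]
wrist_force: [1.3, 2.3, 26.9]
gripper_width: 0.081
gripper_force: 66.8
```

```bash
python3 -m crank '0 0 0.01 0 0 0;0 0 0.01 0 0 0;0 0 0.01 0 0 0;0 0 0.01 0 0 0' -0.65; python3 -m crank '0 0 0.05 0 0 0;0 0.005 0.1 0 0 0;0 0.015 0.2 0 0 0;0 0.03 0.3 0 0 0;0 0.03 0.45 0 0 0;0 0.03 0.6 0 0 0;0 0.03 0.7 0 0 0;0 0.03 0.7 0 0 0'
python3 - <<'E'
from h import *
p=optics.camera("side")
o=np.array([489,117,0]);th=np.radians(88.3);ex=np.array([np.cos(th),np.sin(th),0]);ey=np.array([-ex[1],ex[0],0])
a=np.radians(12);up=ex*np.sin(a)+[0,0,np.cos(a)];mid=o+11.5*ex+[0,0,135]-4*np.array([1,0,0])
P=[mid+sx*65*ey+sz*65*up for sx,sz in((1,1),(-1,1),(-1,-1),(1,-1))]
print(proj(p,P).round(0).tolist())
c=p['image'][160:300,220:370];cv2.imwrite("pics/c6.png",cv2.resize(c,None,fx=4,fy=4,interpolation=2))
print(finder.find_in("panel",p)[:2],finder.find_in("stored_a",p)[:3])
E
```

```text
t: 17.15
tool_pos: [492.5, 122.0, 143.1]
tcp_rot: [0.053, 0.998, -0.016, 0.017]
wrist_force: [0.0, 0.0, 0.1]
gripper_width: 0.174
gripper_force: 0.0
t: 17.95
tool_pos: [493.6, 128.3, 286.9]
tcp_rot: [0.052, 0.998, -0.017, 0.02]
wrist_force: [-0.1, 0.4, 0.1]
gripper_width: 0.176
gripper_force: 0.0
[[244.0, 223.0], [321.0, 205.0], [326.0, 264.0], [256.0, 283.0]]
[{'rect': [446.1, 337.5, 104.3, 87.0], 'score': 0.88}, {'rect': [312.3, 438.4, 115.8, 83.2], 'score': 0.84}] [{'rect': [280.7, 235.6, 75.2, 77.9], 'score': 0.86}, {'rect': [277.3, 205.6, 76.8, 36.2], 'score': 0.75}]
```

View pics/c6.png

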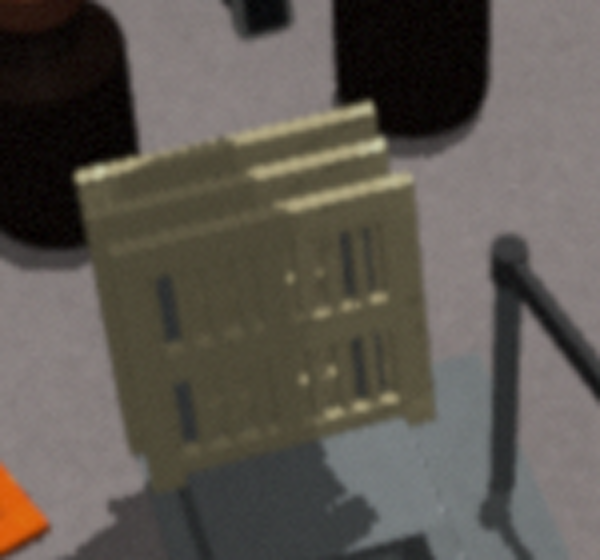

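The last picture shows the panel fully down and leaning. Its corners (247,222), (323,205), (329,265), (259,283) are within 3 px of the model. Next is the keeper.

```bash
python3 go.py 640 23 287 0 .26 -.966 -.03 -1 0; python3 - <<'E'
import numpy as np
for psi,off in((-81,35),(-81,18),(-95,16),(-110,16),(-125,16),(-140,16),(-155,16),(-168,16),(-176,17),(-181,17)):
    a=np.radians(psi);p=np.array([588.5,112.5])+105*np.array([np.cos(a),np.sin(a)])+off*np.array([-np.sin(a),np.cos(a)])+[0,8.8]
    print(psi,p.round(0),((p-[640,23])/200).round(3))
E
```

```text
[ 0.738 -0.525  0.019] [0.353 0.03  0.006]
-81 [639.  23.] [-0.003  0.   ]
-81 [623.  20.] [-0.086 -0.013]
-95 [595.  15.] [-0.224 -0.038]
-110 [568.  17.] [-0.362 -0.029]
-125 [541.  26.] [-0.493  0.016]
-140 [518.  42.] [-0.608  0.093]
-155 [500.  62.] [-0.7    0.197]
-168 [489.  84.] [-0.754  0.304]
-176 [485.  97.] [-0.775  0.37 ]
-181 [483. 106.] [-0.784  0.416]
```

```bash
python3 -m crank '0.2 -0.14 0.02 0.1 0.03 0;0.4 -0.28 0.02 0.2 0.03 0;0.6 -0.42 0.02 0.35 0.03 0;0.74 -0.525 0.02 0.35 0.03 0;0.74 -0.525 0.02 0.35 0.03 0;0.74 -0.525 -0.2 0.35 0.03 0;0.74 -0.525 -0.4 0.35 0.03 0;0.74 -0.525 -0.6 0.35 0.03 0;0.74 -0.525 -0.8 0.35 0.03 0;0.74 -0.525 -0.86 0.35 0.03 0;0.74 -0.525 -0.86 0.35 0.03 0;0.74 -0.525 -0.86 0.35 0.03 0' -1 30
python3 - <<'E'
from h import *
s=read_state();print(s['tool_pos'].round(1),Mq(s['tcp_rot'])[:,2].round(3))
p=optics.camera("side")
for n in("keeper","keeper_tip"):print([(np.round(r['rect']),r['score']) for r in finder.find_in(n,p)[:2]])
E
```

```text
t: 19.3
tool_pos: [641.3, 23.2, 112.9]
tcp_rot: [-0.129, 0.991, -0.018, -0.001]
wrist_force: [-0.1, -0.3, 1.1]
gripper_width: 0.001
gripper_force: 0.0
[641.3  23.2 112.9] [ 0.002  0.257 -0.966]
[(array([328., 283., 132., 122.]), 0.7), (array([369., 255.,  54.,  68.]), 0.55)]
[(array([288., 246.,  84.,  76.]), 0.66), (array([370., 254.,  50.,  68.]), 0.64)]
```

Positioned outside the bar; sweep it closed, up to about -155° first.

```bash
python3 -m crank '-0.09 -0.01 0 0 0 0;-0.16 -0.03 0 0 0 0;-0.22 -0.04 0 0 0 0;-0.29 -0.035 0 0 0 0;-0.36 -0.03 0 0 0 0;-0.43 -0.01 0 0 0 0;-0.49 0.015 0 0 0 0;-0.55 0.05 0 0 0 0;-0.61 0.09 0 0 0 0;-0.66 0.14 0 0 0 0;-0.7 0.2 0 0 0 0;-0.7 0.2 0 0 0 0'
python3 - <<'E'
from h import *
p=optics.camera("side");c=p['image'][150:330,200:440];cv2.imwrite("pics/k1.png",c)
for n in("keeper","keeper_tip"):print([(np.round(r['rect']),r['score']) for r in finder.find_in(n,p)[:2]])
for psi in(-81,-140,-155,-170,-181):
    a=np.radians(psi);print(psi,proj(p,[588.5+138*np.cos(a),112.5+138*np.sin(a),165]).round(0))
# dark pixels profile
m=(c.max(2)<70).astype(np.uint8);n,l,st,ce=cv2.connectedComponentsWithStats(m);print([(st[i]+[200,150,0,0,0]).tolist() for i in range(1,n) if st[i,4]>40])
E
```

```text
t: 20.65
tool_pos: [499.9, 64.3, 112.0]
tcp_rot: [-0.13, 0.991, -0.018, -0.002]
wrist_force: [0.5, 0.0, -0.4]
gripper_width: -0.002
gripper_force: 0.0
[(array([292., 266.,  22.,  18.]), 0.51)]
[(array([314., 285., 104., 110.]), 0.75), (array([293., 267.,  14.,  14.]), 0.58)]
-81 [[392. 281.]]
-140 [[305. 281.]]
-155 [[287. 270.]]
-170 [[275. 256.]]
-181 [[269. 245.]]
[[200, 150, 160, 137, 11776], [264, 256, 5, 14, 45], [264, 282, 21, 48, 196], [284, 294, 45, 22, 266], [291, 318, 38, 12, 83]]
```

```bash
python3 -m crank '-0.03 0.05 0 0 0 0;-0.055 0.1 0 0 0 0;-0.07 0.14 0 0 0 0;-0.08 0.17 0 0 0 0;-0.08 0.19 0 0 0 0;-0.08 0.19 0 0 0 0'
python3 -m crank '0 0.01 0 0 0 0;0 0.02 0 0 0 0;0 0.03 0 0 0 0;0 0.03 0 0 0 0'
python3 - <<'E'
from h import *
p=optics.camera("side")
for n in("keeper","keeper_tip"):print([(np.round(r['rect']),r['score']) for r in finder.find_in(n,p)[:2]])
E
```

```text
t: 21.4
tool_pos: [484.7, 101.6, 111.5]
tcp_rot: [-0.13, 0.991, -0.018, -0.002]
wrist_force: [-0.4, -0.3, 0.2]
gripper_width: -0.003
gripper_force: 0.0
t: 21.8
tool_pos: [484.8, 107.1, 111.5]
tcp_rot: [-0.13, 0.991, -0.018, -0.002]
wrist_force: [-0.7, -1.2, -0.6]
gripper_width: -0.001
gripper_force: 0.0
[(array([309., 238.,  91.,  35.]), 0.88)]
[(array([309., 235.,  83.,  37.]), 0.63)]
```

```bash
python3 -m crank '0 0.01 0 0 0 0;0 0.02 0 0 0 0;0 0.03 0 0 0 0;0 0.03 0 0 0 0'; python3 -m crank '0 0.01 0 0 0 0;0 0.02 0 0 0 0;0 0.02 0 0 0 0'
```

```text
t: 22.35
tool_pos: [484.7, 113.0, 111.5]
tcp_rot: [-0.129, 0.991, -0.018, -0.002]
wrist_force: [-1.2, -2.5, 0.2]
gripper_width: -0.001
gripper_force: 1.1
t: 22.65
tool_pos: [484.9, 114.2, 111.4]
tcp_rot: [-0.127, 0.992, -0.018, -0.001]
wrist_force: [-6.6, -31.5, 5.9]
gripper_width: -0.001
gripper_force: 15.9
```

```bash
python3 -m crank '0 -0.05 0 0 0 0;0 -0.2 0 0 0 0;0 -0.4 0 0 0 0;0 -0.6 0.1 0 0 0;0 -0.8 0.3 0 0 0;0 -1 0.5 0 0 0;-0.2 -1 0.6 0 0 0;-0.5 -1 0.6 0 0 0;-0.5 -1 0.6 0 0 0'
python3 - <<'E'
from h import *
p=optics.camera("side");c=p['image'][150:310,200:400];cv2.imwrite("pics/k2.png",cv2.resize(c,None,fx=4,fy=4,interpolation=2))
for n in("keeper","stored_a"):print([(np.round(r['rect'],1),r['score']) for r in finder.find_in(n,p)[:2]])
for psi in(-170,-174,-178,-182):
    a=np.radians(psi);print(psi,proj(p,[588.5+138*np.cos(a),112.5+138*np.sin(a),165]).round(1))
c=p['image'];m=(c.max(2)<60).astype(np.uint8)[150:310,200:400];n,l,st,ce=cv2.connectedComponentsWithStats(m);print([((st[i]+[200,150,0,0,0]).tolist(),) for i in range(1,n) if st[i,4]>40])
# pin: darkest bar profile along columns 258..300
for u in range(262,320,4): 
    col=c[225:275,u].max(1); print(u,225+int(col.argmin()),int(col.min()),end=' | ')
E
```

```text
t: 23.55
tool_pos: [381.3, -82.4, 232.0]
tcp_rot: [-0.13, 0.991, -0.019, -0.002]
wrist_force: [0.4, -0.4, -0.7]
gripper_width: 0.002
gripper_force: 0.0
[(array([326.8, 230.2,  51.9,  22.4]), 0.77)]
[]
-170 [[274.6 256.1]]
-174 [[272.1 252. ]]
-178 [[269.9 247.9]]
-182 [[268.2 243.7]]
[([200, 150, 151, 160, 9617],), ([285, 295, 44, 15, 139],)]
262 270 43 | 266 273 41 | 270 274 42 | 274 271 44 | 278 274 37 | 282 270 32 | 286 270 27 | 290 261 26 | 294 250 27 | 298 241 25 | 302 231 25 | 306 236 28 | 310 235 28 | 314 234 26 | 318 234 25 |
```

```bash
python3 -m crank '0 -0.2 0 0 0 0;0 -0.45 0 0 0 0;0 -0.7 0 0 0 0;0 -1 0 0 0 0;0 -1 0 0 0 0;0 -1 0 0 0 0'
python3 - <<'E'
from h import *
t=optics.camera("top");s=optics.camera("side")
for n,p in(("t",t),("s",s)):
    print(n,[(np.round(r['rect'],1),round(r['score'],2)) for k in("keeper","stored_a","panel_mid") for r in finder.find_in(k,p)[:2]])
    for psi in(-170,-178,-182):
        a=np.radians(psi);print(psi,proj(p,[588.5+138*np.cos(a),112.5+138*np.sin(a),168]).round(1))
a=cv2.resize(t['image'][180:310,230:400],(400,306),interpolation=2);b=cv2.resize(s['image'][170:300,220:390],(400,306),interpolation=2)
cv2.imwrite("pics/f.png",np.hstack([a,b]))
# bar direction from side view
im=s['image'].max(2);
for u in range(262,350,6): col=im[215:265,u]; print(u,215+int(col.argmin()),int(col.min()),end=' | ')
E
```

```text
t: 24.3
tool_pos: [385.7, -284.4, 230.3]
tcp_rot: [-0.13, 0.991, -0.019, -0.002]
wrist_force: [-0.3, 0.4, 0.1]
gripper_width: -0.0
gripper_force: 0.0
t [(array([318.1, 243.6,  14.1,  85.5]), 0.54), (array([275.9, 258.7,  15.7,  77.2]), 0.86), (array([294. , 262.1,  20.6,  82.4]), 0.62), (array([304.7, 133.4,  84.6,  76.9]), 0.98), (array([455. , 309.7,  81.2,  74. ]), 0.65)]
-170 [[330.2 282.9]]
-178 [[319.1 283.8]]
-182 [[313.5 283.7]]
s [(array([307. , 234.7,  90.3,  32.3]), 0.87), (array([275.8, 199.2,  77. ,  26.5]), 0.79), (array([280.5, 229.8,  74.3,  62.9]), 0.77), (array([438.9, 243.4,  83.6,  64.1]), 0.85), (array([446.9, 340.2, 102.5,  85.6]), 0.77)]
-170 [[274.4 254.9]]
-178 [[269.8 246.7]]
-182 [[268.1 242.5]]
262 238 62 | 268 246 29 | 274 245 30 | 280 243 29 | 286 241 29 | 292 241 27 | 298 238 29 | 304 237 28 | 310 236 26 | 316 233 28 | 322 232 28 | 328 231 28 | 334 229 28 | 340 227 27 | 346 228 28 |
```

```bash
python3 -c "
from cell import sign_off;print(sign_off())"
```

```text
the job is handed in; nothing more can be done
None
```

I've handed the job in: the panel stands fully down in the front slot, leaning on the posts, and the keeper is swung to its stop across it. The stored dividers show where they were. I kept the arm clear of the bottles but did not re-measure them. The judge's verdict isn't shown to me.

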